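# Change over a camper's water filter and zero its usage meter

## Robot

A 6-joint arm with a two-finger parallel gripper is mounted at the origin on the work surface. World frame = base frame: x ahead of the robot, y to its left, z up, the work surface at z = 0. Lengths are in m, angles in degrees, forces in N, time in s.
With the tool pointing down it reaches from about 0.3 to 0.75 m from the base axis. Payload 8.5 kg.
Tool frame: the origin (TCP) lies on the centre line of the jaws, within the pads' length; the fingertips stand 17 mm ahead of it and the grasp point (between the pads) lies 2 mm behind it (env.tip_extent is the distance from the TCP to the fingertips, in m); z points along the fingers, y is the direction in which the jaws open and shut (so a half turn about z gives the same grasp; the last joint's range is limited). The gripper opens to 85 mm and grips with 20 to 120 N. Pads are 22 mm wide; open, the fingers measure 114 mm over their backs; the gripper's body (76 mm by 85 mm) begins 54 mm behind the grasp point. The pads swing forward as they close: fully open they stand 13 mm farther back than shut.
Start: joints at [54.643, 21.807, 74.336, -0, 83.858, -12.336], TCP at [0.215, 0.506, 0.248] pointing down, gripper open.
Joint ranges: [-178.18, 178.18], [-50.72, 133.34], [12.68, 142.11], [-81.47, 261.47], [9.98, 163.14], [-165.26, 165.26]. Speed limits (degrees/s): [136.94, 136.94, 180, 180, 180, 180].

## Interface

Orientations are given as a 3x3 rotation matrix whose columns are the frame's x, y, z axes.
In Python, from rig import telemetry, get_image, camera_params, close_job, env gives the robot as it stands.
- The arm moves only by the tool apply_moves, never from a script. Its argument "motion" is a list of rows, each an object of numbers: "tx", "ty", "tz": the shift along the tool's x, y, z in cm; "turn": the turn about the tool's z in degrees; "jaw": the gripper's target within -1 to 1 (fully open at 1, half-way at 0, shut at -1). In form: [{"tx": .., "ty": .., "tz": .., "turn": .., "jaw": ..}, ...]. A call has 1 to 5 rows; each row is the pose to reach, as a shift and turn from the pose measured when the call began, along the tool's axes at that moment; what a row does not reach only later rows make up. A row lasts 1/12 s, in which the tool goes at most 41.7 mm and 7.16 degrees, less where a joint would pass 70% of its speed; a pose out of reach is approached as far as the arm can. A call with a gripper value outside its range is refused whole. The fingers move at their own pace and stop on an object; "squeeze" is the grip in N (left out, the last holds). Time passes only in rows, so rows that repeat a pose let the fingers close. It gives the time, the measured TCP pose, the force and the opening at its end, in the units of the state.
- telemetry.observe(): the state, without advancing time (a new reading comes with each control period).
- get_image(name): name is "scene" or "top" or "wrist"; returns (picture, depth): 384x512x3 uint8, red, green, blue; 384x512 float32, m along the optical axis (not along the pixel's ray), 0 where there is no reading.
- camera_params(name): a dict with "fx", "fy", "cx", "cy" (pixels), "rvec" (rotation vector, rad) and "tvec" (3), from world to camera coordinates, as OpenCV has them. Camera axes: x right, y down, z forward; pixel columns grow to the right and rows downward; lengths in m; the calibration is good to about 2 mm. A picture is of the moment at which its call begins: read the wrist's pose just before it. camera_params takes no time and is no camera call; for the wrist camera it gives the pose at the moment of the call.
- close_job(): hands the job in, once; it reports no verdict.
The state is a dict: "time_s": time; "q": joint angles; "qvel": joint speeds; "joint_efforts": joint torques, N m; "position": TCP position; "tool_rot": TCP orientation; "ft_force": force on the tool from outside, world axes, zero at the start; "wrist_torque": the same for the moment, N m; "grip_width": finger opening in m.
Only numpy, scipy, OpenCV 4.12 (cv2) and the standard library are available. Lean on these libraries where they do the work, as an engineer would, in place of code of your own. Each camera call takes 0.05 s, during which the arm holds its last target. There are 200 camera calls.

## Task

The water filter cartridge in use is spent: turn the cartridge turret exactly one click clockwise (seen from above, never past that click) so that the next, fresh blue-capped cartridge sits under the outlet head. Then turn the knob of the usage meter back (anticlockwise, as you face its dial) until it is fully home at its zero stop. Leave the other things on the counter where they stand, and let go of everything at the end.

Things in the scene. Friction and masses are not known exactly. Their poses are not given: they have to be found in the camera images.
- filter_station: White round base (184 mm diameter, 24 mm high), fixed; origin under its centre on the counter. At its +x side (robot side) a white post (26 x 40 mm, centred 101 mm from the axis) carries the outlet head, an arm 36 mm wide reaching in to 52 mm from the axis, top 125 mm high. On the base turns a grey disc (160 mm) with six upright cartridges: blue caps fresh, reddish caps spent, tops 92 mm high.
- cartridge_turret (a joint): Turn of the turret about its vertical axis in rad, growing clockwise seen from above. It clicks into spring seats every 1.047 rad (60 degrees): it starts near 0, the next seat is at 1.047, one more at 2.094; stops at -0.15 and 2.25. Within about a third of a step of a seat the spring (about 0.1 N m) pulls it in.
- turret_grip (a point): Point to grip on the turret's blue bar handle, on the turning axis, 152 mm above the counter. The bar is 46 mm long (along this point's x), 13 mm thick (its y) and spans heights 128 to 172 mm, on a 28 mm round stem; z is up. Turns with the turret; at joint 0 its x axis is that of filter_station.
- usage_meter: Round black gauge case (128 mm diameter, 40 mm deep) on a pedestal, fixed; origin on the counter below the dial centre. The dial centre is 115 mm high; the dial leans back 0.52 rad, its normal pointing up and to the meter's -x. White dial, black ticks, green zero tick at the left (+y of the meter), red ticks at the far right.
- counter_knob (a joint): Turn of the meter's knob in rad: 0 is the zero stop (pointer at the green tick), growing clockwise as one faces the dial, up to 2.8. It stays where it is left (friction about 0.04 N m) and starts 1.3 to 2.6 from zero.
- knob_grip (a point): Point to grip on the knob, on its axis, 28 mm off the dial; z points out of the dial along the axis. The knob is a black wing 42 mm long (this point's y; +y is the red pointer's end), 12 mm thick (its x), 8 to 36 mm off the dial, on a 44 mm skirt disc. Turns with the knob.
- matchbox: Red matchbox lying flat, 54 x 36 x 16 mm; origin under its centre.
- pepper_mill: Wooden pepper mill, 36 mm diameter, 78 mm high; origin under its centre.
- frosted_cup: White plastic cup, 80 mm diameter, 100 mm high; origin under its centre.
- tumbler: Black and steel travel tumbler, 76 mm diameter, 150 mm high; origin under its centre.
- dish_soap: Blue dish soap bottle, 56 mm diameter, 170 mm high; origin under its centre.
- spoon: Steel spoon lying flat near the robot; origin under its middle, handle to its -x.
Mind the look-alikes: they are no part of the job. Leave any yellow look-alike of the usage_meter alone.

How it is judged (in metres and radians):
On the way, in this order (a step that is already met when the one before it is completed fails the run):
1. the turret rests in the next seat, one click clockwise (value of joint cartridge_turret between 0.9272 and 1.1672 rad and velocity of joint cartridge_turret between -0.15 and 0.15 rad/s), for 0.2 s.
2. the meter's knob is back at its zero stop (value of joint counter_knob below 0.09 rad and velocity of joint counter_knob between -0.1 and 0.1 rad/s), for 0.2 s.
At the end, for the whole second after the job is handed in: The turret is at rest within 0.12 rad of its next seat (1.047 rad) and the meter's knob is at rest within 0.09 rad of its zero stop (all of step 1 and all of step 2); the robot touches nothing.
It fails at once if the turret goes past the next seat (beyond 1.40 rad) (value of joint cartridge_turret above 1.4 rad).
It fails at once if a bystander on the counter is moved by more than 30 mm or knocked over (distance of any of matchbox, pepper_mill, frosted_cup, tumbler, dish_soap, spoon from where it was at the start of the episode above 0.03 m or angle between any of matchbox, pepper_mill, frosted_cup, tumbler, dish_soap, spoon's own z axis and vertical above 0.6 rad).
It also fails if it takes over 70 s, if anything falls off the work surface, if the arm or the gripper's body presses on something with over 40 N, if the wrist force passes 120 N, or if a joint passes its speed limit or range.

## Working session

There is one attempt and no reset: what is moved stays moved. The work goes in short steps, Python scripts to look and compute and a tool call to move; the robot and the scene stay as the last step left them, time stands still between calls to the robot, and variables do not carry over. Pictures are saved under pics/ and viewed, about 8 in all and at most 12, crops included, and the job is handed in when it is done.

Besides the shell and the picture viewer there is one more tool, called after "Call:" as name(argument=value, ...) on one line, values as JSON. apply_moves: Moves the arm, as the interface text tells. Its arguments: {"type":"object","properties":{"motion":{"type":"array"},"squeeze":{"type":"number"}},"required":["motion"]}

```bash
mkdir -p pics; ls; cat > h.py <<'E'
import numpy as np, cv2
from rig import telemetry, get_image, camera_params, close_job, env
def cam(n):
    p=camera_params(n); K=np.array([[p['fx'],0,p['cx']],[0,p['fy'],p['cy']],[0,0,1.]])
    R=cv2.Rodrigues(np.array(p['rvec'],float))[0]; t=np.array(p['tvec'],float).ravel()
    return K,R,t
def cloud(c,d):
    K,R,t=c; v,u=np.mgrid[:d.shape[0],:d.shape[1]]
    P=np.stack([(u-K[0,2])/K[0,0]*d,(v-K[1,2])/K[1,1]*d,d],-1)
    return (P-t)@R
def proj(c,X):
    K,R,t=c; x=(R@np.asarray(X,float).T).T+t; x=x@K.T; return x[...,:2]/x[...,2:]
def save(n,im): cv2.imwrite('pics/'+n+'.png',cv2.cvtColor(im,cv2.COLOR_RGB2BGR))
E
python3 - <<'E'
from h import *
for n in('scene','top'):
    c=cam(n);im,d=get_image(n);save(n,im);np.savez(n+'.npz',im=im,d=d,K=c[0],R=c[1],t=c[2]);print(n,-c[1].T@c[2])
s=telemetry.observe();print(s['position'],s['tool_rot'],s['ft_force'],s['grip_width'])
a=cv2.imread('pics/scene.png');b=cv2.imread('pics/top.png')
E
```

```text
pics
scene [1.109391   0.63434023 0.97242192]
top [0.41500495 0.00112142 1.09735736]
[0.21497409 0.50597689 0.24777412] [[-9.20344113e-01  3.91108902e-01 -7.34868028e-04]
 [ 3.91109518e-01  9.20343474e-01 -1.11084436e-03]
 [ 2.41869876e-04 -1.30977295e-03 -9.99999113e-01]] [ 0.58990854 -0.92326183  0.22473781] 0.08557430455047071
```

View pics/scene.png

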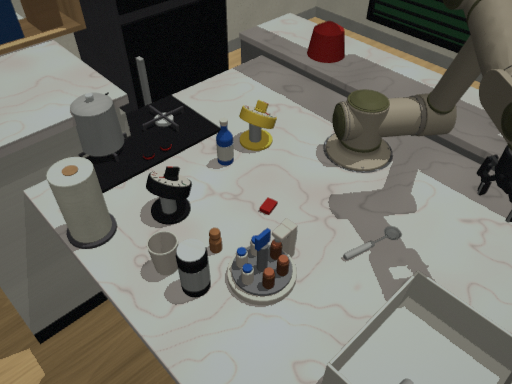

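View pics/top.png

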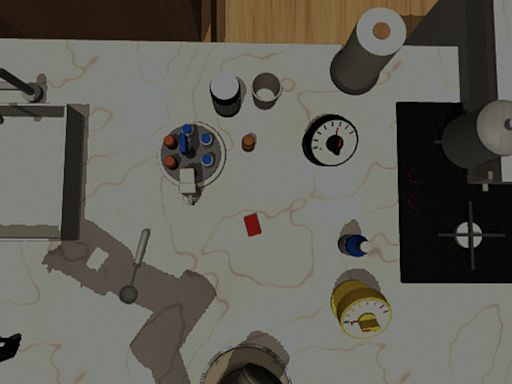

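The scene view shows the station near (262,265) and the black meter near (170,195). The yellow look-alike is near (257,125). In the top view the station is at (193,155), its blue bar at (185,145) and the outlet head at (188,180). The black meter is at (330,140), its wing near (336,147). Next I'll measure these from depth.

```bash
python3 - <<'E'
from h import *
for n in('top','scene'):
    z=np.load(n+'.npz');im,d=z['im'],z['d'];P=cloud((z['K'],z['R'],z['t']),d);ok=d>0
    h=cv2.cvtColor(im,cv2.COLOR_RGB2HSV);H,S,V=[h[...,i].astype(int) for i in range(3)]
    near=lambda x,y,r:np.hypot(P[...,0]-x,P[...,1]-y)<r
    blue=ok&(H>100)&(H<130)&(S>120)
    if n=='top': sx,sy=np.median(P[150:160,188:198].reshape(-1,3),0)[:2]
    print(n,'s0',sx,sy)
    m=blue&near(sx,sy,.13)&(P[...,2]>.12)&(P[...,2]<.19)
    Q=P[m]; c,(w,l),a=cv2.minAreaRect(Q[:,:2].astype(np.float32)*1000); print('bar',len(Q),Q.mean(0),'rect',c,w,l,a,'z',np.percentile(Q[:,2],[2,98]))
    for nm,mm in (('caps',blue),('red',ok&((H<12)|(H>172))&(S>110))):
        mm=mm&near(sx,sy,.11)&(P[...,2]>.06)&(P[...,2]<.11)
        k,L,st,ce=cv2.connectedComponentsWithStats(mm.astype(np.uint8))
        for i in range(1,k):
            if st[i,4]>8: print(nm,st[i,4],ce[i].round(1),P[L==i].mean(0).round(3))
    arm=ok&(S<60)&(V>90)&near(sx,sy,.16)&(P[...,2]>.110)&(P[...,2]<.14); Q=P[arm];print('head',len(Q),cv2.minAreaRect(Q[:,:2].astype(np.float32)*1000) if len(Q) else '')
    base=ok&near(sx,sy,.12)&(P[...,2]>.015)&(P[...,2]<.03)&(S<70); Q=P[base]; print('base circ',cv2.minEnclosingCircle(Q[:,:2].astype(np.float32)*1000))
z=np.load('top.npz');im,d=z['im'],z['d'];P=cloud((z['K'],z['R'],z['t']),d)
h=cv2.cvtColor(im,cv2.COLOR_RGB2HSV)
roi=np.zeros(d.shape,bool);roi[108:172,298:364]=1
w=roi&(d>0)&(h[...,2]>120)&(h[...,1]<50)&(P[...,2]>.06);Q=P[w];c=np.median(Q,0);
for _ in range(3):
    U,s,Vt=np.linalg.svd(Q-Q.mean(0),full_matrices=False);nrm=Vt[2]*np.sign(Vt[2,2]);r=(Q-Q.mean(0))@nrm;Q=Q[abs(r)<.006]
print('dial',len(Q),Q.mean(0),nrm,r.std(), 'tilt',np.degrees(np.arccos(nrm[2])),'az',np.degrees(np.arctan2(nrm[1],nrm[0])))
off=(P-Q.mean(0))@nrm
m=roi&(d>0)&(off>.028)&(off<.05);K=P[m];print('knob top',len(K),K.mean(0),K.min(0),K.max(0))
b=cv2.resize(cv2.cvtColor(im[100:180,290:370],cv2.COLOR_RGB2BGR),None,fx=7,fy=7,interpolation=cv2.INTER_CUBIC)
cv2.imwrite('pics/m.png',b)
E
```

```text
top s0 0.6099307087138266 0.137751367067693
bar 143 [0.6169545  0.14734561 0.166489  ] rect (618.23046875, 151.65673828125) 44.955501556396484 19.769184112548828 4.820718288421631 z [0.14138359 0.17428641]
caps 68 [186.6 128.4] [0.674 0.152 0.091]
caps 66 [205.2 137.9] [0.65  0.105 0.091]
caps 66 [206.2 158.9] [0.596 0.101 0.091]
red 118 [169.6 141.4] [0.641 0.195 0.087]
red 119 [170.6 162.1] [0.588 0.191 0.087]
red 12 [188.4 166.6] [0.577 0.146 0.088]
head 349 ((537.549072265625, 145.43077087402344), (60.45357894897461, 37.31031036376953), 5.010552883148193)
base circ ((607.749267578125, 148.0472412109375), 102.85310363769531)
scene s0 0.6099307087138266 0.137751367067693
bar 213 [0.62755495 0.15587529 0.15802998] rect (624.0114135742188, 153.8145294189453) 44.32665252685547 14.123703002929688 3.6001052856445312 z [0.13277984 0.17347491]
caps 21 [253.2 239. ] [0.604 0.101 0.091]
caps 61 [241.1 251.3] [0.654 0.109 0.091]
caps 72 [246.9 267.8] [0.678 0.157 0.091]
red 102 [275.8 246.9] [0.574 0.154 0.082]
red 137 [282.5 261.9] [0.597 0.2   0.084]
red 144 [268.5 275. ] [0.65  0.204 0.084]
head 345 ((624.7735595703125, 129.22100830078125), (65.38460540771484, 239.1624755859375), 74.42396545410156)
base circ ((610.781494140625, 154.20835876464844), 102.82765197753906)
dial 1029 [ 0.63480584 -0.21774906  0.11620738] [-0.4821166  -0.1251328   0.86712477] 0.0016846900165631818 tilt 29.87378106300892 az -165.45000002969587
knob top 95 [ 0.61934813 -0.22128733  0.14631415] [ 0.60075499 -0.22903031  0.13458801] [ 0.63919753 -0.21438593  0.1579955 ]
```

View pics/m.png

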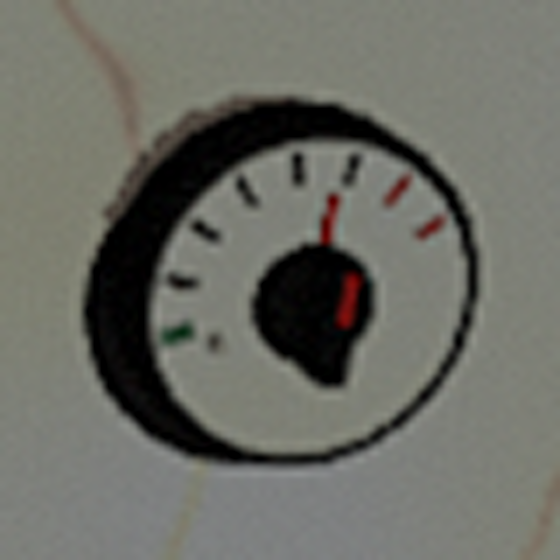

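Call:
apply_moves(motion=[{"tx": -4, "ty": -1.3, "tz": -1, "turn": -7, "jaw": 1}, {"tx": -8, "ty": -2.6, "tz": -2, "turn": -14, "jaw": 1}, {"tx": -12, "ty": -4, "tz": -3, "turn": -21, "jaw": 1}, {"tx": -16, "ty": -5.3, "tz": -4, "turn": -28, "jaw": 1}, {"tx": -20, "ty": -6.6, "tz": -5, "turn": -28, "jaw": 1}], squeeze=40)

```text
time_s: 0.52
position: [0.3567, 0.3809, 0.2924]
tool_rot: [[-0.996, -0.093, -0.002], [-0.093, 0.996, -0.001], [0.002, -0.001, -1.0]]
ft_force: [0.8, 1.5, -0.2]
grip_width: 0.0854
```

Call:
apply_moves(motion=[{"tx": -4.8, "ty": -5.1, "tz": 0, "turn": 0, "jaw": 1}, {"tx": -9.6, "ty": -10.2, "tz": 0, "turn": 0, "jaw": 1}, {"tx": -14.4, "ty": -15.3, "tz": 0, "turn": 0, "jaw": 1}, {"tx": -19.2, "ty": -20.4, "tz": 0, "turn": 0, "jaw": 1}, {"tx": -24, "ty": -25.4, "tz": 0, "turn": 0, "jaw": 1}])

```text
time_s: 0.93
position: [0.5134, 0.2424, 0.2922]
tool_rot: [[-0.996, -0.093, -0.002], [-0.093, 0.996, -0.002], [0.002, -0.001, -1.0]]
ft_force: [0.5, 0.9, -0.2]
grip_width: 0.0854
```

Call:
apply_moves(motion=[{"tx": -4, "ty": -4.2, "tz": 0, "turn": 0, "jaw": 1}, {"tx": -8, "ty": -8.4, "tz": 0, "turn": 0, "jaw": 1}, {"tx": -8, "ty": -8.4, "tz": 0, "turn": 0, "jaw": 1}])

```text
time_s: 1.18
position: [0.6025, 0.1639, 0.2914]
tool_rot: [[-0.996, -0.092, -0.003], [-0.092, 0.996, -0.002], [0.003, -0.002, -1.0]]
ft_force: [-0.3, 0.5, -0.3]
grip_width: 0.0853
```

```bash
cat > look.py <<'E'
from h import *
s=telemetry.observe();p=np.array(s['position']);T=np.array(s['tool_rot']);print(s['time_s'],p.round(4),s['q'])
c=cam('wrist');im,d=get_image('wrist');P=cloud(c,d)
h=cv2.cvtColor(im,cv2.COLOR_RGB2HSV);H,S,V=[h[...,i].astype(int) for i in range(3)]
m=(d>0)&(H>100)&(H<130)&(S>110)&(P[...,2]>.162)&(P[...,2]<.185)&(np.hypot(P[...,0]-.62,P[...,1]-.15)<.05)
Q=P[m]
if len(Q)>10:
    (cx,cy),(w,l),a=cv2.minAreaRect(Q[:,:2].astype(np.float32)*1000);print(len(Q),cx,cy,w,l,a,np.median(Q[:,2]))
    print('delta tool cm',(T.T@(np.array([cx/1000,cy/1000,.150])-p)*100).round(2),'tool y yaw',np.degrees(np.arctan2(T[1,1],T[0,1])))
save('w1',im)
E
python3 look.py
```

```text
1.1833 [0.6025 0.1639 0.2914] [ 4.40546061e+00  2.83971926e+01  5.63872025e+01 -9.01997409e-02
  9.54090379e+01 -9.08880589e+01]
551 620.6400146484375 150.96267700195312 45.35969161987305 12.214820861816406 4.871384143829346 0.1710974311013361
delta tool cm [-1.73 -1.43 14.14] tool y yaw 95.28531598694845
```

View pics/w1.png

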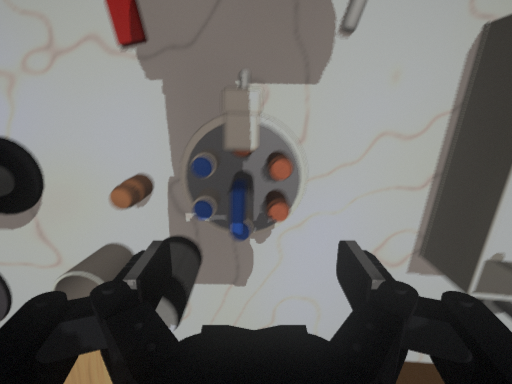

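The wrist view shows the bar at (239,205), aligned with the tool to about 0.4°. I'll descend and grip.

Call:
apply_moves(motion=[{"tx": -1.7, "ty": -1.4, "tz": 2, "turn": 0, "jaw": 1}, {"tx": -1.7, "ty": -1.4, "tz": 5, "turn": 0, "jaw": 1}, {"tx": -1.7, "ty": -1.4, "tz": 8, "turn": 0, "jaw": 1}, {"tx": -1.7, "ty": -1.4, "tz": 11, "turn": 0, "jaw": 1}, {"tx": -1.7, "ty": -1.4, "tz": 11, "turn": 0, "jaw": 1}])

```text
time_s: 1.65
position: [0.6214, 0.1468, 0.1737]
tool_rot: [[-0.996, -0.087, -0.015], [-0.087, 0.996, -0.004], [0.015, -0.003, -1.0]]
ft_force: [0.3, -0.4, -1.5]
grip_width: 0.0854
```

Call:
apply_moves(motion=[{"tx": 0, "ty": 0, "tz": 1.5, "turn": 0, "jaw": 1}, {"tx": 0, "ty": 0, "tz": 3, "turn": 0, "jaw": 1}, {"tx": 0, "ty": 0, "tz": 3, "turn": 0, "jaw": 0}, {"tx": 0, "ty": 0, "tz": 3, "turn": 0, "jaw": -1}, {"tx": 0, "ty": 0, "tz": 3, "turn": 0, "jaw": -1}])

```text
time_s: 2.07
position: [0.6216, 0.1468, 0.1457]
tool_rot: [[-0.996, -0.088, -0.012], [-0.088, 0.996, -0.004], [0.012, -0.003, -1.0]]
ft_force: [0.8, 0.5, 0.2]
grip_width: 0.0516
```

Call:
apply_moves(motion=[{"tx": 0, "ty": 0, "tz": 0, "turn": 0, "jaw": -1}, {"tx": 0, "ty": 0, "tz": 0, "turn": 0, "jaw": -1}, {"tx": 0, "ty": 0, "tz": 0, "turn": 0, "jaw": -1}, {"tx": 0, "ty": 0, "tz": 0, "turn": 0, "jaw": -1}, {"tx": 0, "ty": 0, "tz": 0, "turn": 0, "jaw": -1}])

```text
time_s: 2.48
position: [0.6217, 0.1519, 0.1478]
tool_rot: [[-0.996, -0.09, -0.008], [-0.09, 0.996, 0.005], [0.008, 0.005, -1.0]]
ft_force: [-1.0, 24.5, 7.3]
grip_width: 0.0128
```

Call:
apply_moves(motion=[{"tx": 0, "ty": 0, "tz": 0, "turn": 0, "jaw": -1}, {"tx": 0, "ty": 0, "tz": 0, "turn": 3, "jaw": -1}, {"tx": 0, "ty": 0, "tz": 0, "turn": 6, "jaw": -1}, {"tx": 0, "ty": 0, "tz": 0, "turn": 9, "jaw": -1}, {"tx": 0, "ty": 0, "tz": 0, "turn": 12, "jaw": -1}])

```text
time_s: 2.9
position: [0.6217, 0.1521, 0.1478]
tool_rot: [[-0.993, 0.121, -0.008], [0.121, 0.993, 0.005], [0.009, 0.004, -1.0]]
ft_force: [1.0, 2.4, -2.1]
grip_width: 0.0127
```

Call:
apply_moves(motion=[{"tx": 0, "ty": 0, "tz": 0, "turn": 4, "jaw": -1}, {"tx": 0, "ty": 0, "tz": 0, "turn": 8, "jaw": -1}, {"tx": 0, "ty": 0, "tz": 0, "turn": 12, "jaw": -1}, {"tx": 0, "ty": 0, "tz": 0, "turn": 16, "jaw": -1}, {"tx": 0, "ty": 0, "tz": 0, "turn": 20, "jaw": -1}])

```text
time_s: 3.32
position: [0.6216, 0.1519, 0.1478]
tool_rot: [[-0.89, 0.456, -0.009], [0.456, 0.89, 0.004], [0.01, -0.0, -1.0]]
ft_force: [0.1, 0.0, -3.8]
grip_width: 0.012
```

Call:
apply_moves(motion=[{"tx": 0, "ty": 0, "tz": 0, "turn": 4, "jaw": -1}, {"tx": 0, "ty": 0, "tz": 0, "turn": 8, "jaw": -1}, {"tx": 0, "ty": 0, "tz": 0, "turn": 12, "jaw": -1}, {"tx": 0, "ty": 0, "tz": 0, "turn": 16, "jaw": -1}, {"tx": 0, "ty": 0, "tz": 0, "turn": 20, "jaw": -1}])

```text
time_s: 3.73
position: [0.6215, 0.1518, 0.1478]
tool_rot: [[-0.678, 0.735, -0.009], [0.735, 0.678, 0.005], [0.01, -0.004, -1.0]]
ft_force: [-1.4, -1.0, -2.5]
grip_width: 0.0124
```

Call:
apply_moves(motion=[{"tx": 0, "ty": 0, "tz": 0, "turn": 3, "jaw": -1}, {"tx": 0, "ty": 0, "tz": 0, "turn": 6, "jaw": -1}, {"tx": 0, "ty": 0, "tz": 0, "turn": 8, "jaw": -1}, {"tx": 0, "ty": 0, "tz": 0, "turn": 8, "jaw": -1}, {"tx": 0, "ty": 0, "tz": 0, "turn": 8, "jaw": -1}])

```text
time_s: 4.15
position: [0.6214, 0.1518, 0.1478]
tool_rot: [[-0.569, 0.822, -0.009], [0.822, 0.569, 0.005], [0.009, -0.005, -1.0]]
ft_force: [-0.7, -0.5, -3.8]
grip_width: 0.0122
```

Yaw is now 34.7°, so the tool has turned 60.5°. I'll let it dwell, open, retreat and check from above.

Call:
apply_moves(motion=[{"tx": 0, "ty": 0, "tz": 0, "turn": 0, "jaw": -1}, {"tx": 0, "ty": 0, "tz": 0, "turn": 0, "jaw": 0}, {"tx": 0, "ty": 0, "tz": 0, "turn": 0, "jaw": 1}, {"tx": 0, "ty": 0, "tz": 0, "turn": 0, "jaw": 1}, {"tx": 0, "ty": 0, "tz": 0, "turn": 0, "jaw": 1}])

```text
time_s: 4.57
position: [0.6216, 0.1517, 0.1482]
tool_rot: [[-0.57, 0.822, -0.009], [0.822, 0.57, 0.005], [0.009, -0.005, -1.0]]
ft_force: [-0.1, 0.9, 0.3]
grip_width: 0.0606
```

Call:
apply_moves(motion=[{"tx": 0, "ty": 0, "tz": 0, "turn": 0, "jaw": 1}, {"tx": 0, "ty": 0, "tz": -3, "turn": 0, "jaw": 1}, {"tx": 0, "ty": 0, "tz": -7, "turn": 0, "jaw": 1}, {"tx": 0, "ty": 0, "tz": -11, "turn": 0, "jaw": 1}, {"tx": 0, "ty": 0, "tz": -14, "turn": 0, "jaw": 1}])

```text
time_s: 4.98
position: [0.6229, 0.151, 0.292]
tool_rot: [[-0.57, 0.822, -0.005], [0.822, 0.57, 0.005], [0.007, -0.002, -1.0]]
ft_force: [0.0, 0.4, 0.3]
grip_width: 0.0852
```

```bash
sed -i "s/save('w1',im)/save('w2',im)/" look.py; python3 look.py
```

```text
4.9833 [0.6229 0.151  0.292 ] [  2.95725965  30.26143943  53.06718332   0.2900983   96.96146156
 -31.7493449 ]
659 620.7225341796875 151.48667907714844 12.41468334197998 45.210323333740234 33.15849685668945 0.17113570168655506
delta tool cm [ 0.06 -0.13 14.2 ] tool y yaw 34.74136564771031
```

Bar now measures about 61.7° clockwise of where it started, or 1.08 rad, which is inside the seat band. The knob comes next: its pointer is about 2.06 rad from zero and the axis tilts 30° from vertical. I'll move above it with the jaws squared to the wing.

Call:
apply_moves(motion=[{"tx": -3, "ty": -2.1, "tz": 0, "turn": 7, "jaw": 1}, {"tx": -6, "ty": -4.2, "tz": 0, "turn": 14, "jaw": 1}, {"tx": -9, "ty": -6.3, "tz": 0, "turn": 21, "jaw": 1}, {"tx": -12, "ty": -8.4, "tz": 0, "turn": 28, "jaw": 1}, {"tx": -15, "ty": -10.5, "tz": 0, "turn": 35, "jaw": 1}])

```text
time_s: 5.45
position: [0.6229, -0.0336, 0.2967]
tool_rot: [[0.01, 1.0, 0.004], [1.0, -0.01, 0.005], [0.005, 0.004, -1.0]]
ft_force: [-0.1, -0.3, -0.6]
grip_width: 0.0853
```

Call:
apply_moves(motion=[{"tx": -3.7, "ty": 0, "tz": 0, "turn": 7, "jaw": 1}, {"tx": -7.5, "ty": 0, "tz": 0, "turn": 14, "jaw": 1}, {"tx": -11.2, "ty": 0, "tz": 0, "turn": 21, "jaw": 1}, {"tx": -15, "ty": 0, "tz": 0, "turn": 28, "jaw": 1}, {"tx": -18.8, "ty": 0, "tz": 0, "turn": 35, "jaw": 1}])

```text
time_s: 5.87
position: [0.6206, -0.2234, 0.2957]
tool_rot: [[0.587, 0.81, 0.004], [0.81, -0.587, 0.005], [0.007, 0.0, -1.0]]
ft_force: [0.2, 0.3, 0.0]
grip_width: 0.085
```

Call:
apply_moves(motion=[{"tx": 0, "ty": 0, "tz": 0, "turn": 7, "jaw": 1}, {"tx": 0, "ty": 0, "tz": 0, "turn": 14, "jaw": 1}, {"tx": 0, "ty": 0, "tz": 0, "turn": 21, "jaw": 1}, {"tx": 0, "ty": 0, "tz": 0, "turn": 28, "jaw": 1}, {"tx": 0, "ty": 0, "tz": 0, "turn": 35, "jaw": 1}])

```text
time_s: 6.28
position: [0.6206, -0.2235, 0.2954]
tool_rot: [[0.947, 0.321, 0.004], [0.321, -0.947, 0.005], [0.005, -0.004, -1.0]]
ft_force: [-0.0, -0.0, 0.6]
grip_width: 0.0852
```

Call:
apply_moves(motion=[{"tx": 0, "ty": 0, "tz": 0, "turn": 7, "jaw": 1}, {"tx": 0, "ty": 0, "tz": 0, "turn": 14, "jaw": 1}, {"tx": 0, "ty": 0, "tz": 0, "turn": 21, "jaw": 1}, {"tx": 0, "ty": 0, "tz": 0, "turn": 28, "jaw": 1}, {"tx": 0, "ty": 0, "tz": 0, "turn": 35, "jaw": 1}])

```text
time_s: 6.7
position: [0.6205, -0.2235, 0.2952]
tool_rot: [[0.958, -0.286, 0.004], [-0.286, -0.958, 0.005], [0.002, -0.006, -1.0]]
ft_force: [0.3, 0.4, 0.6]
grip_width: 0.0855
```

```bash
cat > look2.py <<'E'
import sys
from h import *
s=telemetry.observe();p=np.array(s['position']);T=np.array(s['tool_rot']);print(s['time_s'],p.round(4),s['q'][0],s['q'][5],'yaw y',np.degrees(np.arctan2(T[1,1],T[0,1])),'F',s['ft_force'])
c=cam('wrist');im,d=get_image('wrist');P=cloud(c,d)
h=cv2.cvtColor(im,cv2.COLOR_RGB2HSV);S,V=h[...,1],h[...,2]
near=(d>0)&(np.hypot(P[...,0]-.63,P[...,1]+.218)<.075)
w=near&(V>110)&(S<60)&(P[...,2]>.07)&(P[...,2]<.17);Q=P[w]
n=np.array([-.482,-.125,.867])
for _ in range(4):
    a=Q.mean(0);Vt=np.linalg.svd(Q-a,full_matrices=False)[2];n=Vt[2]*np.sign(Vt[2,2]);Q=Q[abs((Q-a)@n)<.004]
up=np.array([0,0,1.])-n*n[2];up/=np.linalg.norm(up);left=np.cross(n,up)*1.;left=np.cross(up,-n) if False else np.cross(n,up)
pl=np.c_[(Q-a)@left,(Q-a)@up];(x,y),r=cv2.minEnclosingCircle((pl*1000).astype(np.float32));C=a+(x*left+y*up)/1000
off=(P-C)@n; m=near&(off>.030)&(off<.042)&(np.linalg.norm(P-C-off[...,None]*n,axis=-1)<.03);K=P[m];rel=np.c_[(K-C)@left,(K-C)@up]*1000
print('n',n.round(3),'C',C.round(4),'r',r,'nK',len(K));print('wing l/u rect',cv2.minAreaRect(rel.astype(np.float32)),'off',off[m].mean())
print('left',left.round(3),'up',up.round(3))
G=C+.028*n;print('G',G.round(4),'d tool',(T.T@(G-p)*100).round(2))
save(sys.argv[1],im)
E
python3 look2.py k1
```

```text
6.7 [ 0.6205 -0.2235  0.2952] -30.206848277609488 76.4631052912958 yaw y -106.6141478432958 F [0.27604126 0.41624003 0.64924845]
n [-0.483 -0.122  0.867] C [ 0.6336 -0.2132  0.1142] r 61.86725616455078 nK 389
wing l/u rect ((-3.137057304382324, 2.81463623046875), (11.988905906677246, 42.511474609375), 17.80006217956543) off 0.0345327216532322
left [-0.246  0.969 -0.   ] up [0.841 0.213 0.498]
G [ 0.6201 -0.2167  0.1384] d tool [-0.27 -0.55 15.68]
```

View pics/k1.png

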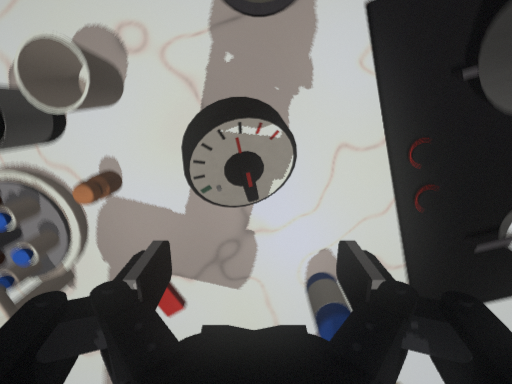

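The wrist view shows the knob at (243,168), its pointer upward and the wing tail at (250,188). The wing measures θ ≈ 1.88 rad. I'll realign by −10.5° and descend with the jaws half open to clear the dial.

Call:
apply_moves(motion=[{"tx": 0.1, "ty": -0.5, "tz": 3, "turn": -5, "jaw": 0.5}, {"tx": 0.1, "ty": -0.5, "tz": 6, "turn": -10.5, "jaw": 0.2}, {"tx": 0.1, "ty": -0.5, "tz": 9, "turn": -10.5, "jaw": 0.2}, {"tx": 0.1, "ty": -0.5, "tz": 10, "turn": -10.5, "jaw": 0.2}, {"tx": 0.1, "ty": -0.5, "tz": 10, "turn": -10.5, "jaw": 0.2}])

```text
time_s: 7.17
position: [0.6225, -0.2181, 0.1925]
tool_rot: [[0.994, -0.113, -0.001], [-0.113, -0.994, 0.008], [-0.002, -0.008, -1.0]]
ft_force: [0.4, -0.2, 0.4]
grip_width: 0.0508
```

Call:
apply_moves(motion=[{"tx": 0.1, "ty": 0.1, "tz": 2, "turn": 0, "jaw": 0.1}, {"tx": 0.1, "ty": 0.1, "tz": 4, "turn": 0, "jaw": 0}, {"tx": 0.1, "ty": 0.1, "tz": 4.2, "turn": 0, "jaw": 0}, {"tx": 0.1, "ty": 0.1, "tz": 4.2, "turn": 0, "jaw": -0.3}, {"tx": 0.1, "ty": 0.1, "tz": 4.2, "turn": 0, "jaw": -0.4}])

```text
time_s: 7.58
position: [0.6241, -0.2194, 0.1528]
tool_rot: [[0.994, -0.112, 0.002], [-0.112, -0.994, 0.006], [0.001, -0.006, -1.0]]
ft_force: [-0.5, -0.6, 0.2]
grip_width: 0.0257
```

Call:
apply_moves(motion=[{"tx": 0, "ty": 0, "tz": 0, "turn": 0, "jaw": -1}, {"tx": 0, "ty": 0, "tz": 0, "turn": 0, "jaw": -1}, {"tx": 0, "ty": 0, "tz": 0, "turn": 0, "jaw": -1}, {"tx": 0, "ty": 0, "tz": 0, "turn": 0, "jaw": -1}], squeeze=20)

```text
time_s: 7.92
position: [0.6248, -0.219, 0.1546]
tool_rot: [[0.994, -0.112, 0.005], [-0.112, -0.994, 0.006], [0.004, -0.006, -1.0]]
ft_force: [0.0, 4.4, 5.2]
grip_width: 0.0124
```

Call:
apply_moves(motion=[{"tx": 0, "ty": 0, "tz": 0, "turn": -4, "jaw": -1}, {"tx": 0, "ty": 0, "tz": 0, "turn": -8, "jaw": -1}, {"tx": 0, "ty": 0, "tz": 0, "turn": -12, "jaw": -1}, {"tx": 0, "ty": 0, "tz": 0, "turn": -16, "jaw": -1}, {"tx": 0, "ty": 0, "tz": 0, "turn": -20, "jaw": -1}])

```text
time_s: 8.33
position: [0.6246, -0.2183, 0.155]
tool_rot: [[0.971, 0.238, 0.004], [0.238, -0.971, 0.007], [0.006, -0.006, -1.0]]
ft_force: [-1.2, 6.2, 0.0]
grip_width: 0.0114
```

Call:
apply_moves(motion=[{"tx": 0, "ty": 0, "tz": 0, "turn": -4, "jaw": -1}, {"tx": 0, "ty": 0, "tz": 0, "turn": -8, "jaw": -1}, {"tx": 0, "ty": 0, "tz": 0, "turn": -12, "jaw": -1}, {"tx": 0, "ty": 0, "tz": 0, "turn": -16, "jaw": -1}, {"tx": 0, "ty": 0, "tz": 0, "turn": -20, "jaw": -1}])

```text
time_s: 8.75
position: [0.6242, -0.218, 0.1555]
tool_rot: [[0.829, 0.559, 0.003], [0.559, -0.829, 0.007], [0.007, -0.004, -1.0]]
ft_force: [-2.8, 4.7, 0.7]
grip_width: 0.0116
```

Call:
apply_moves(motion=[{"tx": 0, "ty": 0, "tz": 0, "turn": -4, "jaw": -1}, {"tx": 0, "ty": 0, "tz": 0, "turn": -8, "jaw": -1}, {"tx": 0, "ty": 0, "tz": 0, "turn": -12, "jaw": -1}, {"tx": 0, "ty": 0, "tz": 0, "turn": -16, "jaw": -1}, {"tx": 0, "ty": 0, "tz": 0, "turn": -20, "jaw": -1}])

```text
time_s: 9.17
position: [0.6235, -0.2178, 0.1561]
tool_rot: [[0.586, 0.811, 0.002], [0.811, -0.586, 0.007], [0.007, -0.003, -1.0]]
ft_force: [-10.6, 4.5, 11.4]
grip_width: 0.0119
```

Call:
apply_moves(motion=[{"tx": 0, "ty": 0, "tz": 0, "turn": -4, "jaw": -1}, {"tx": 0, "ty": 0, "tz": 0, "turn": -8, "jaw": -1}, {"tx": 0, "ty": 0, "tz": 0, "turn": -12, "jaw": -1}, {"tx": 0, "ty": 0, "tz": 0, "turn": -16, "jaw": -1}, {"tx": 0, "ty": 0, "tz": 0, "turn": -20, "jaw": -1}])

```text
time_s: 9.58
position: [0.6228, -0.218, 0.1569]
tool_rot: [[0.27, 0.963, 0.0], [0.963, -0.27, 0.007], [0.006, -0.001, -1.0]]
ft_force: [-6.0, 2.0, 3.4]
grip_width: 0.0114
```

Call:
apply_moves(motion=[{"tx": 0, "ty": 0, "tz": 0.1, "turn": -4, "jaw": -1}, {"tx": 0, "ty": 0, "tz": 0.1, "turn": -8, "jaw": -1}, {"tx": 0, "ty": 0, "tz": 0.1, "turn": -12, "jaw": -1}, {"tx": 0, "ty": 0, "tz": 0.1, "turn": -16, "jaw": -1}, {"tx": 0, "ty": 0, "tz": 0.1, "turn": -20, "jaw": -1}])

```text
time_s: 10.0
position: [0.6222, -0.2182, 0.1579]
tool_rot: [[-0.078, 0.997, 0.0], [0.997, 0.078, 0.005], [0.005, 0.001, -1.0]]
ft_force: [-8.6, 2.7, 12.0]
grip_width: 0.0109
```

```bash
python3 -c "
from h import *
s=telemetry.observe();print(s['wrist_torque'],s['ft_force'],s['q'][5])"
```

```text
[ 0.32315131  1.12813349 -0.21654335] [-8.62400846  2.74449494 12.01413948] -34.219440202220596
```

Call:
apply_moves(motion=[{"tx": 0, "ty": 0, "tz": 0, "turn": -3, "jaw": -1}, {"tx": 0, "ty": 0, "tz": 0, "turn": -6, "jaw": -1}, {"tx": 0, "ty": 0, "tz": 0, "turn": -9, "jaw": -1}, {"tx": 0, "ty": 0, "tz": 0, "turn": -12, "jaw": -1}, {"tx": 0, "ty": 0, "tz": 0, "turn": -12, "jaw": -1}])

```text
time_s: 10.42
position: [0.6217, -0.2183, 0.1592]
tool_rot: [[-0.286, 0.958, -0.0], [0.958, 0.286, 0.004], [0.004, 0.001, -1.0]]
ft_force: [-5.8, 2.5, 5.6]
grip_width: 0.0114
```

```bash
python3 -c "
from h import *
s=telemetry.observe();print(s['wrist_torque'],s['ft_force'],s['q'][5])"
```

```text
[ 0.36375309  0.7252528  -0.1438259 ] [-5.81845464  2.5228113   5.59362806] -46.361898323049104
```

Call:
apply_moves(motion=[{"tx": 0, "ty": 0, "tz": 0, "turn": 0, "jaw": -0.6}, {"tx": 0, "ty": 0, "tz": 0, "turn": 0, "jaw": -0.2}, {"tx": 0, "ty": 0, "tz": -2, "turn": 0, "jaw": 0}, {"tx": 0, "ty": 0, "tz": -6, "turn": 0, "jaw": 1}, {"tx": 0, "ty": 0, "tz": -10, "turn": 0, "jaw": 1}])

```text
time_s: 10.83
position: [0.6213, -0.2188, 0.2595]
tool_rot: [[-0.286, 0.958, -0.003], [0.958, 0.286, 0.005], [0.006, -0.001, -1.0]]
ft_force: [0.2, -0.7, -0.0]
grip_width: 0.0649
```

Call:
apply_moves(motion=[{"tx": 0, "ty": 0, "tz": -2, "turn": 0, "jaw": 1}, {"tx": 0, "ty": 0, "tz": -4, "turn": 0, "jaw": 1}, {"tx": 0, "ty": 0, "tz": -4, "turn": 0, "jaw": 1}])

```text
time_s: 11.08
position: [0.6222, -0.2197, 0.3043]
tool_rot: [[-0.286, 0.958, 0.004], [0.958, 0.286, 0.001], [-0.001, 0.004, -1.0]]
ft_force: [-0.0, 0.2, 0.9]
grip_width: 0.0855
```

```bash
python3 look2.py k2
```

```text
11.0833 [ 0.6222 -0.2197  0.3043] -29.76453473908836 -46.32729421927695 yaw y 16.590900483734497 F [-0.00483361  0.21489054  0.91138851]
n [-0.482 -0.124  0.867] C [ 0.6351 -0.22    0.1143] r 62.1746826171875 nK 451
wing l/u rect ((3.5401039123535156, 2.9244163036346436), (12.466058731079102, 42.39894104003906), 89.92523956298828) off 0.034281757128408585
left [-0.249  0.969  0.   ] up [0.84  0.216 0.498]
G [ 0.6215 -0.2235  0.1386] d tool [-0.34 -0.24 16.57]
```

View pics/k2.png

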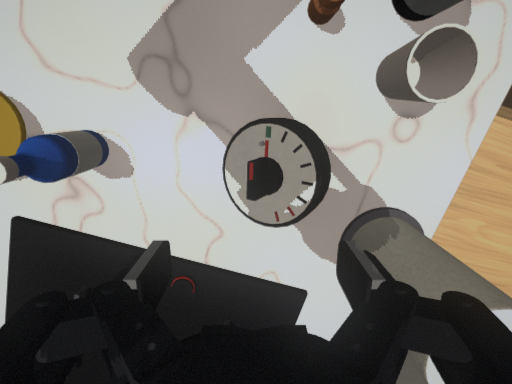

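The wrist view shows the pointer (266,149) in line with the green tick (268,131), and the wing measures 0.1° from zero. I'll cross-check using the pointer and tick colours, and recheck the turret from the top camera.

```bash
python3 look2.py k3; python3 - <<'E'
from h import *
c=cam('wrist');im,d=get_image('wrist');K,R,t=c
h=cv2.cvtColor(im,cv2.COLOR_RGB2HSV);H,S,V=[h[...,i].astype(int) for i in range(3)]
n=np.array([-.482,-.124,.867]);C=np.array([.634,-.219,.115]);o=-R.T@t
v,u=np.mgrid[:384,:512];r=np.stack([(u-K[0,2])/K[0,0],(v-K[1,2])/K[1,1],np.ones(u.shape)],-1)@R
P=o+r*(((C-o)@n)/(r@n))[...,None]
up=np.array([0,0,1.])-n*n[2];up/=np.linalg.norm(up);left=np.cross(n,up);l=(P-C)@left*1000;q=(P-C)@up*1000
g=(H>40)&(H<95)&(S>70)&(np.hypot(l,q)<60); k=((H<10)|(H>170))&(S>110)&(l>18)&(l<48)&(abs(q)<20)
print('green',g.sum(),l[g].mean(),q[g].mean(),'ptr',k.sum(),l[k].mean(),q[k].mean(),'ptr dir',np.degrees(np.polyfit(l[k],q[k],1)[0]))
im,d=get_image('top');P=cloud(cam('top'),d);h=cv2.cvtColor(im,cv2.COLOR_RGB2HSV)
m=(d>0)&(h[...,0]>100)&(h[...,0]<130)&(h[...,1]>120)&(np.hypot(P[...,0]-.62,P[...,1]-.15)<.05)&(P[...,2]>.15)&(P[...,2]<.19)
print('bar',m.sum(),cv2.minAreaRect(P[m][:,:2].astype(np.float32)*1000))
z=np.load('top.npz');print('changed px',[(im[a:b,e:f].astype(int)-z['im'][a:b,e:f]).__abs__().mean().round(1) for a,b,e,f in((70,118,205,285),(130,155,238,260),(210,240,240,265),(225,305,115,155),(230,262,335,375))])
save('t2',im)
E
```

```text
11.1333 [ 0.6218 -0.2195  0.3015] -29.76596622147864 -46.330105289808124 yaw y 16.59163214965287 F [-0.09665765  0.13346526 -0.67240866]
n [-0.482 -0.124  0.867] C [ 0.6357 -0.2194  0.1148] r 61.6465950012207 nK 456
wing l/u rect ((3.2498130798339844, 1.8629908561706543), (12.418533325195312, 42.02701950073242), 89.6661605834961) off 0.03429702892098821
left [-0.249  0.968  0.   ] up [0.84  0.216 0.498]
G [ 0.6222 -0.2228  0.1391] d tool [-0.37 -0.09 16.25]
green 14 50.9218165831053 3.3046360923835008 ptr 48 33.05018963977736 1.6391777331709356 ptr dir 2.622372259952163
bar 143 ((619.6456909179688, 148.53402709960938), (13.853386878967285, 44.39190673828125), 34.10161590576172)
changed px [np.float64(13.8), np.float64(13.8), np.float64(16.7), np.float64(39.3), np.float64(33.3)]
```

View pics/t2.png

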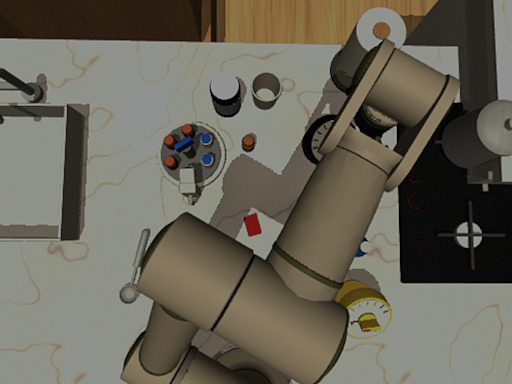

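```bash
python3 -c "
from h import *
s=telemetry.observe();print(s['time_s'],s['ft_force'],s['grip_width']);print(close_job())"
```

```text
11.2833 [-0.60804638  0.25058097 -0.27144892] 0.08514816752738864
the job is handed in; nothing more can be done
None
```

I turned the turret one click clockwise, then turned the meter's knob back to its zero stop. I let go of both and handed the job in at 11.3 s; no verdict is reported.

**Last checks**
- **Turret:** the bar is 61.7° from its start by the wrist camera and 60.7° by the top camera. That is about 1.06–1.08 rad, inside the 0.927–1.167 band.
- **Knob:** the wing measured within about 0.4° of zero in two readings. The pointer lies within about 1° of the green tick; the limit is about 5°. The wrist torque showed no clear rise at the end of the turn, so the stop itself was not felt.
- **Robot:** gripper open and the tool about 16 cm above the knob, with no measurable contact force.
- **Bystanders:** the matchbox, mill, cup, tumbler and spoon look unmoved in the last top view. The dish soap was mostly hidden behind the arm there, but the tool never went near it. My pixel-difference check was no use, because the arm's shadow and body had changed those regions.

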